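# Charge and close the bench cooler

## Task

Make up the bench cooler for carrying the samples, in this order: first lay the cold plate in the cooler's base, then set the rack down over the plate's fin, then stand the vial in the rack's small hole and the bottle in its large hole so that both stand on the cold plate, and last put the lid on and press it down until both spring clips have snapped over its flange. Never let the vial or the bottle fall over.

Things in the scene. Friction and masses are not known exactly. Their poses are not given: they have to be found in the camera images.
- cooler_base: grey plastic cooler base, 171 x 119 mm, fixed, open above, a spring clip at each end. Origin: centre of its underside; x along its length, y across. Recess 124 x 80 mm, floor 6 mm up, bevelled edges. Round it a ledge 24 mm up carries the lid's flange, inside a flared rim 36 mm high with an opening 163 x 111 mm. Plate, rack and lid fit either way round (half a turn).
- clip_a (a joint): spring-steel clip at the base's +x end (88 mm from the centre), 36 mm wide, top 53 mm over the table; its sloping nose reaches in to 74 mm from the centre, underside 31.5 mm over the table. Angle in rad: 0 at rest; the lid's flange pushes it outward to about 0.2, then it springs back over the flange
- clip_b (a joint): the like spring clip at the base's -x end; 0 at rest, grows as its nose is pushed outward
- cold_plate: bare aluminium slab 116 x 72 x 18 mm with an upright fin across its middle, 0.24 to 0.45 kg. Origin: centre of its underside; x along its length. The fin is 10 mm thick along x, 36 mm long along y, its top 58 mm above the underside: grip it from above, closing along x. It lies in the base's recess, lengths parallel, origin 6 mm above the base's (4 mm free all round).
- vial_rack: slate-grey rack 120 x 60 x 34 mm: deck on four legs, two round holes, a middle slot 17 x 44 mm that drops over the plate's fin. Origin: centre of its underside; x along its length. Grip from above over the long sides, 60 mm apart along y, skirts 13 to 34 mm up. Seated, its legs stand on the plate, lengths parallel, origin 18 mm above the plate's; the fin stands 6 mm out of the slot.
- small_hole (a point): centre of the rack's small hole (29 mm wide, at rack x = -28 mm), on the deck's top face, 34 mm above the rack's underside; open to the cold plate, on which the vial then stands, 34 mm below
- large_hole (a point): centre of the rack's large hole (41 mm wide, at rack x = +34 mm), on the deck's top face, 34 mm above the rack's underside; open to the cold plate, on which the bottle then stands
- vial: slim round vial with a black screw cap, 22 mm across, 66 mm high, standing upright on the table near the robot. Origin: centre of its underside, z up. Belongs in the small hole; grip it near the top, as only its upper 32 mm stand out of the rack.
- bottle: small squat round bottle with a label and a screw cap, 34 mm across up to its shoulder, cap narrower, 62 mm high, standing upright on the table near the robot. Origin: centre of its underside. Belongs in the large hole; grip it near the top, as only its upper 28 mm stand out of the rack.
- cooler_lid: lid: clear hood 144 x 88 mm (inside 138 x 82, 75 high) on a grey flange 158 x 104 x 6 mm, 0.12 to 0.21 kg. Origin: centre of the flange's underside; x along its length. Black handle bar on top, 66 mm along x, 14 mm wide, 86 to 106 mm above the origin: grip from above, closing along y. Seated, origin 24 mm above the base's; it meets the clips 18 mm higher and takes 8 to 15 N to snap.

How it is judged (in metres and radians):
On the way, in this order (a step that is already met when the one before it is completed fails the run):
1. the cold plate lies flat in the base's recess, let go (horizontal distance between cold_plate and cooler_base below 0.012 m and z of cold_plate in the frame of cooler_base between 0.003 and 0.009 m and angle between cold_plate's own z axis and vertical below 0.06 rad and contact force between the fingers and cold_plate below 0.1 N and linear speed of cold_plate below 0.02 m/s), for 0.2 s.
2. the rack stands on the cold plate with the fin in its slot, let go (horizontal distance between cold_plate and cooler_base below 0.012 m and z of cold_plate in the frame of cooler_base between 0.003 and 0.009 m and angle between cold_plate's own z axis and vertical below 0.06 rad and horizontal distance between vial_rack and cold_plate below 0.01 m and z of vial_rack in the frame of cold_plate between 0.015 and 0.0215 m and angle between the x axis of vial_rack and the x axis of cold_plate, either way round below 0.25 rad and contact force between the fingers and vial_rack below 0.1 N and linear speed of vial_rack below 0.02 m/s), for 0.2 s.
3. the vial stands in the small hole and the bottle in the large one, both on the cold plate, let go (horizontal distance between cold_plate and cooler_base below 0.012 m and z of cold_plate in the frame of cooler_base between 0.003 and 0.009 m and angle between cold_plate's own z axis and vertical below 0.06 rad and horizontal distance between vial_rack and cold_plate below 0.01 m and z of vial_rack in the frame of cold_plate between 0.015 and 0.0215 m and angle between the x axis of vial_rack and the x axis of cold_plate, either way round below 0.25 rad and horizontal distance between vial and small_hole below 0.009 m and z of vial in the frame of cold_plate between 0.014 and 0.0225 m and angle between each of vial, bottle's own z axis and vertical below 0.2 rad and horizontal distance between bottle and large_hole below 0.009 m and z of bottle in the frame of cold_plate between 0.014 and 0.0225 m and contact force between the fingers and vial below 0.1 N and contact force between the fingers and bottle below 0.1 N and linear speed of each of vial, bottle below 0.02 m/s), for 0.2 s.
At the end, for the whole second after the job is handed in: Plate flat in the base (centres within 12 mm), rack on it over the fin (10 mm), vial in the small and bottle in the large hole (9 mm), both upright on the plate; lid level and fully down (21.5 to 27.5 mm above the base's underside, within 10 mm), both clips sprung back; all let go and at rest (horizontal distance between cold_plate and cooler_base below 0.012 m and z of cold_plate in the frame of cooler_base between 0.003 and 0.009 m and angle between cold_plate's own z axis and vertical below 0.06 rad and horizontal distance between vial_rack and cold_plate below 0.01 m and z of vial_rack in the frame of cold_plate between 0.015 and 0.0215 m and angle between the x axis of vial_rack and the x axis of cold_plate, either way round below 0.25 rad and horizontal distance between vial and small_hole below 0.009 m and z of vial in the frame of cold_plate between 0.014 and 0.0225 m and angle between each of vial, bottle's own z axis and vertical below 0.2 rad and horizontal distance between bottle and large_hole below 0.009 m and z of bottle in the frame of cold_plate between 0.014 and 0.0225 m and z of cooler_lid in the frame of cooler_base between 0.0215 and 0.0275 m and horizontal distance between cooler_lid and cooler_base below 0.01 m and angle between cooler_lid's own z axis and vertical below 0.04 rad and value of joint each of clip_a, clip_b below 0.06 rad and linear speed of each of cold_plate, vial_rack, vial, bottle, cooler_lid below 0.02 m/s and contact force between the fingers and cooler_lid below 0.1 N); the robot touches nothing.
It fails at once if the vial or the bottle falls over (angle between any of vial, bottle's own z axis and vertical above 0.8 rad).
It also fails if it takes over 144 s, if anything falls off the work surface, if the arm or the gripper's body presses on something with over 40 N, if the wrist force passes 120 N, or if a joint passes its speed limit or range.

## Robot

A 7-joint arm with a two-finger parallel gripper is mounted at the origin on a cart in front of the work surface, level with it; the furniture and walls round the work are solid. World frame = base frame: x ahead of the robot, y to its left, z up, the work surface at z = 0. Lengths are in mm, angles in rad, forces in N, time in s.
With the tool pointing down it reaches from about 400 to 850 mm from the base axis. Payload 4.5 kg.
Tool frame: the origin (TCP) lies midway between the tips of the shut fingers; the grasp point (between the pads) lies 19 mm behind it; z points along the fingers, y is the line along which they close (so a half turn about z gives the same grasp; the last joint's range is limited). The gripper opens to 85 mm and grips with 20 to 120 N. Pads are 22 mm wide; open, the fingers measure 114 mm over their backs; the gripper's body (76 mm by 85 mm) begins 54 mm behind the grasp point. The pads swing forward as they close: fully open they stand 13 mm farther back than shut.
Start: joints at [-1.215, 0.689, -0.195, 1.565, 0.157, 0.902, -0.215], TCP at [197.653, 592.948, 231.317] pointing down, gripper open.
Joint ranges: [-3.01, 3.01], [-0.46, 2.08], [-1.47, 1.51], [0.13, 2.56], [-1, 4.14], [0.04, 2.09], [-2.66, 2.66]. Speed limits (rad/s): [2.57, 2.57, 3.14, 3.14, 3.14, 3.14, 3.14].

## Interface

Orientations are given as a 3x3 rotation matrix whose columns are the frame's x, y, z axes.
In Python, from station import bot gives the robot as it stands. The module is installed in compiled form; this text tells all that it offers. Calls block until the motion is done:
- bot.move_to(position, orientation): joint-space move of the TCP to a pose.
- bot.servo_line(position, ori=None, feed=150): straight line of the TCP; ori=None keeps the orientation; feed is the mean speed in mm/s.
- bot.move_j(angles): joint-space move.
- bot.grip(opening, grasp_force=None): finger opening in mm; grasp_force is the grip in N (None keeps the last); returns when the fingers have stopped.
- bot.pause(seconds).
- bot.ik(position, orientation): joint angles nearest the present ones, or None.
- bot.capture(name): name is "scene" or "top" or "wrist"; returns the picture (384x512x3 uint8, red, green, blue); there is no depth.
- bot.camera_info(name): a dict with "fx", "fy", "cx", "cy" (pixels), "origin" and "rotation" of the camera in the world. Camera axes: x right, y down, z forward; pixel columns grow to the right and rows downward; lengths in mm; the calibration is good to about 2 mm. The wrist camera is an equidistant fisheye: a pixel r from the principal point sees the ray r / f radians off the axis. A picture is of the moment at which its call begins: read the wrist's pose just before it. camera_info takes no time and is no camera call; for the wrist camera it gives the pose at the moment of the call.
A pose or a line that the arm cannot do raises bot.MotionError and nothing moves.
- bot.close_job(): hands the job in; it is judged then, once.
Readings, each from a call of its own:
- bot.get_time_s(): time.
- bot.get_qpos(): joint angles.
- bot.get_joint_vel(): joint speeds.
- bot.get_tau(): joint torques, N m.
- bot.get_tool_pos(): TCP position.
- bot.get_orientation(): TCP orientation.
- bot.get_ft_force(): force on the tool from outside, world axes, zero at the start.
- bot.get_wrist_torque(): the same for the moment, N m.
- bot.get_width(): finger opening in mm.
- bot.get_gripper_force(): force on a finger pad.
Only numpy, scipy, OpenCV 4.12 (cv2) and the standard library are available. Lean on these libraries where they do the work, as an engineer would, in place of code of your own. Each camera call takes 0.05 s, during which the arm holds its last target. There are 200 camera calls.

## Working session

There is one attempt and no reset: what is moved stays moved. The work goes in short steps, each a Python script; the robot and the scene stay as the last script left them, time stands still between calls to the robot, and variables do not carry over. Pictures are saved under pics/ and viewed, at most 14 in all, crops included, and the job is handed in when it is done.

```bash
mkdir -p pics
python3 - <<'E'
from station import bot
import cv2,numpy as np
for n in ("scene","top","wrist"):
    i=bot.camera_info(n); print(n,{k:np.round(v,3).tolist() for k,v in i.items()})
    im=bot.capture(n); cv2.imwrite(f"pics/{n}0.png",im[:,:,::-1])
print(bot.get_tool_pos(),bot.get_orientation(),bot.get_time_s())
E
```

```text
scene {'fx': 440.933, 'fy': 440.933, 'cx': 256.785, 'cy': 201.006, 'origin': [-432.766, 584.623, 618.084], 'rotation': [[-0.523, -0.377, 0.765], [-0.852, 0.249, -0.46], [-0.017, -0.892, -0.451]]}
top {'fx': 458.231, 'fy': 458.231, 'cx': 253.759, 'cy': 190.257, 'origin': [325.918, -22.029, 1320.219], 'rotation': [[-0.011, -0.987, 0.161], [-0.999, 0.016, 0.029], [-0.031, -0.161, -0.987]]}
wrist {'fx': 297.319, 'fy': 297.319, 'cx': 253.631, 'cy': 187.45, 'origin': [124.199, 617.992, 372.746], 'rotation': [[0.316, 0.904, 0.287], [0.949, -0.301, -0.098], [-0.002, 0.303, -0.953]]}
[197.53538219 592.44604519 230.65424509] [[-9.48679339e-01  3.16239399e-01 -3.91847102e-04]
 [ 3.16239635e-01  9.48678336e-01 -1.38129064e-03]
 [-6.50816672e-05 -1.43431948e-03 -9.99998969e-01]] 0.15
```

View pics/top0.png

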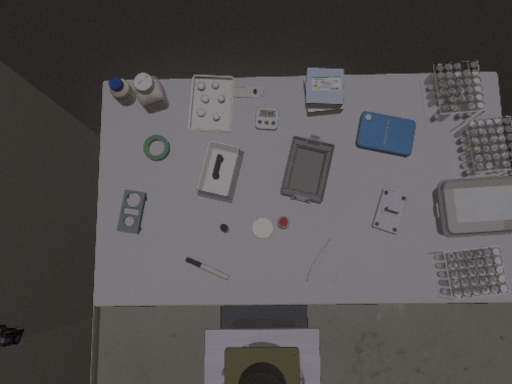

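View pics/scene0.png

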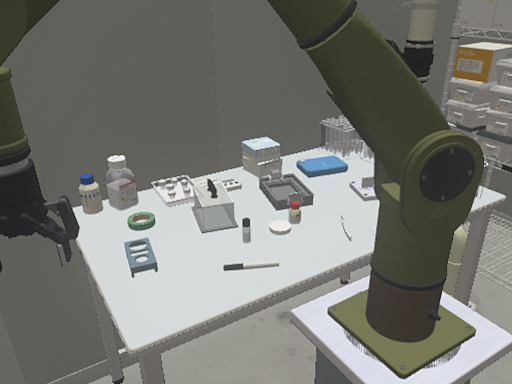

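Top view: rack at (131,212), lid (219,172), base (307,170), vial (224,228), bottle (284,222), cold plate (390,211). I'll get rough positions from these, then take closer views with the wrist camera.

```bash
cat > h.py <<'E'
from station import bot
import cv2,numpy as np
def ray(name,uv,info=None):
    i=info or bot.camera_info(name); x=(np.atleast_2d(uv).astype(float)-[i['cx'],i['cy']])/[i['fx'],i['fy']]
    if name=='wrist':
        t=np.linalg.norm(x,axis=1,keepdims=True); d=np.hstack([x/np.maximum(t,1e-9)*np.sin(t),np.cos(t)])
    else: d=np.hstack([x,np.ones((len(x),1))])
    return np.array(i['origin']),d@np.array(i['rotation']).T
def cast(name,uv,z,info=None):
    o,d=ray(name,uv,info); return (o+d*((z-o[2])/d[:,2:]))[:,:2]
def proj(P,i):
    p=(np.atleast_2d(P)-i['origin'])@np.array(i['rotation'])
    th=np.arctan2(np.hypot(p[:,0],p[:,1]),p[:,2]); r=np.hypot(p[:,0],p[:,1])
    return p[:,:2]/r[:,None]*th[:,None]*i['fx']+[i['cx'],i['cy']]
def ori(a):  # tool down; closing axis y at world angle a
    y=np.array([np.cos(a),np.sin(a),0]); z=np.array([0,0,-1.]); return np.column_stack([np.cross(y,z),y,z])
def snap(tag):
    "wrist picture and its camera info, saved"
    i=bot.camera_info('wrist'); im=bot.capture('wrist')[:,:,::-1].copy()
    cv2.imwrite(f'pics/{tag}.png',im); np.save(f'pics/{tag}.npy',i,allow_pickle=True); return im,i
def info(tag): return np.load(f'pics/{tag}.npy',allow_pickle=True).item()
def rect(tag,c,z,half=130,s=2.0,view=None):
    "view of plane z rectified: s px per mm, world x up, world y left, centred on c"
    im=cv2.imread(f'pics/{tag}.png'); i=info(tag); n=int(2*half*s)
    v,u=np.mgrid[0:n,0:n]; X=c[0]+half-v/s; Y=c[1]+half-u/s
    q=proj(np.column_stack([X.ravel(),Y.ravel(),np.full(n*n,z)]),i).astype(np.float32).reshape(n,n,2)
    return cv2.remap(im,q[...,0],q[...,1],cv2.INTER_LINEAR)
E
python3 - <<'E'
from h import *
for n,p,z in [('rack',(131,212),34),('lid',(217,174),50),('base',(307,170),25),('vial',(224,228),60),('bottle',(284,222),60),('plate',(390,211),20)]:
    print(n,cast('top',p,z).round(0))
im=bot.capture('top')[120:245,110:420,::-1]; 
print(bot.get_qpos())
cv2.imwrite('pics/topc.png',cv2.resize(im,None,fx=2.5,fy=2.5,interpolation=cv2.INTER_CUBIC))
E
```

```text
rack [[479. 366.]]
lid [[582. 119.]]
base [[ 594. -138.]]
vial [[428.  98.]]
bottle [[442. -67.]]
plate [[ 473. -369.]]
[-1.21521643  0.68968262 -0.19452892  1.5659337   0.15732422  0.90249196
 -0.21509699]
```

View pics/topc.png

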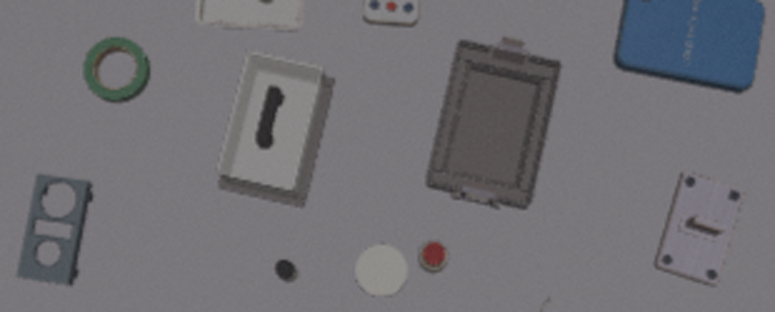

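Run:
```python
from h import *
bot.grip(85)
for t,x,y in [('rack',450,366),('lid',540,119),('vb',410,20),('base',560,-138),('plate',445,-369)]:
    try:
        bot.move_to([x,y,200],ori(1.31)); bot.pause(.2); snap(t); print(t,bot.get_time_s(),bot.get_tool_pos().round(1))
    except bot.MotionError as e: print(t,e)
T=[cv2.imread(f'pics/{t}.png') for t in ('rack','lid','vb','base','plate')]
m=np.vstack([np.hstack(T[:2]),np.hstack(T[2:4])])
cv2.imwrite('pics/m1.png',cv2.resize(m,(800,600),interpolation=cv2.INTER_AREA))
```

```text
rack 1.95 [449.2 367.1 200.1]
lid 3.225 [539.7 120.7 200. ]
vb 4.1667 [411.   20.9 199.9]
base 5.2917 [ 559.6 -136.3  200.3]
plate 6.55 [ 446.2 -367.6  200.1]
```

View pics/m1.png

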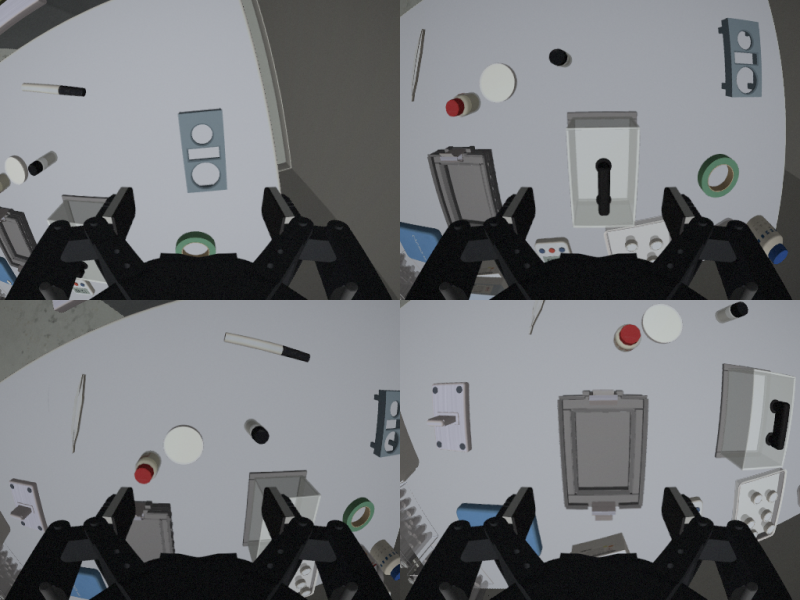

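View pics/plate.png

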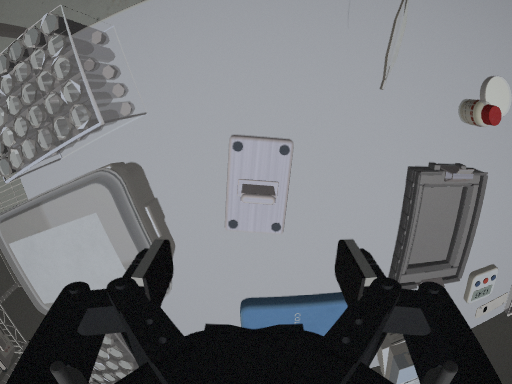

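Wrist views show every object clearly: rack's large hole points away from robot, plate dots at (239,147),(284,150),(233,224),(276,227). Now I'll extract the poses from plane-rectified views.

```bash
cat > det.py <<'E'
from h import *
def back(c,half,s,uv): uv=np.atleast_2d(uv); return np.column_stack([c[0]+half-uv[:,1]/s, c[1]+half-uv[:,0]/s])
def blobs(mask,lo,hi):
    cs,_=cv2.findContours(mask.astype(np.uint8),cv2.RETR_LIST,cv2.CHAIN_APPROX_NONE)
    return [c for c in cs if lo<cv2.contourArea(c)<hi]
def cen(c): m=cv2.moments(c); return np.array([m['m10'],m['m01']])/m['m00']
E
python3 - <<'E'
from det import *
out=[]
H=100;s=3
def go(tag,c,z,f,lo,hi,nm):
    r=rect(tag,c,z,H,s); hsv=cv2.cvtColor(r,cv2.COLOR_BGR2HSV).astype(int); m=f(hsv)
    for b in blobs(m,lo,hi):
        w=cv2.minAreaRect(b); box=cv2.boxPoints(w)
        L=max(w[1]);e=max([(box[1]-box[0]),(box[2]-box[1])],key=np.linalg.norm)
        d=np.array([-e[1],-e[0]]); d*=np.sign(d[0]) or 1
        print(nm,'rect c',back(c,H,s,w[0])[0].round(1),'cen',back(c,H,s,cen(b))[0].round(1),'size',(np.array(w[1])/s).round(1),'ang',round(float(np.arctan2(d[1],d[0])),3))
        cv2.drawContours(r,[b],-1,(0,0,255),1)
    out.append(cv2.resize(r,(266,266),interpolation=cv2.INTER_AREA))
S=9
go('rack',(479,366),34,lambda h:(h[...,0]>80)&(h[...,0]<125)&(h[...,1]>40)&(h[...,2]>40),200*S,20000*S,'rack')
go('plate',(473,-369),18,lambda h:h[...,2]<105,15*S,150*S,'dots')
go('base',(594,-138),36,lambda h:h[...,2]<135,3000*S,30000*S,'base')
go('lid',(582,119),106,lambda h:h[...,2]<60,300*S,3000*S,'handle')
go('vb',(428,98),66,lambda h:h[...,2]<60,100*S,1000*S,'vial')
go('vb',(442,-67),62,lambda h:((h[...,0]<10)|(h[...,0]>170))&(h[...,1]>120),100*S,2000*S,'bottle')
cv2.imwrite('pics/m2.png',np.vstack([np.hstack(out[:3]),np.hstack(out[3:])]))
E
```

```text
rack rect c [452.6 372.7] cen [452.8 372.7] size [30.8 29.1] ang 1.326
rack rect c [479.9 368.2] cen [480.  368.3] size [45.9 18.8] ang 1.41
rack rect c [512.  362.5] cen [512.6 362.7] size [42.3 39.7] ang 1.414
rack rect c [480.3 368.4] cen [480.3 368.3] size [ 58.4 120.9] ang -0.164
dots rect c [ 420.6 -377.8] cen [ 420.5 -377.8] size [10.4 10.1] ang 1.107
dots rect c [ 417.9 -349.8] cen [ 417.8 -350.2] size [64.   1.4] ang 1.236
dots rect c [ 437.7 -329. ] cen [ 437.6 -328.9] size [10. 10.] ang -1.571
dots rect c [ 509.2 -408.5] cen [ 509.2 -408.6] size [10.3 10.3] ang -1.571
dots rect c [ 526.2 -359.5] cen [ 526.1 -359.6] size [10.3 10.3] ang -1.571
dots rect c [ 569.5 -279. ] cen [ 570.4 -280.2] size [ 7. 20.] ang -1.571
base rect c [ 594.5 -136.9] cen [ 596.  -137.2] size [122.3 184.7] ang -0.247
handle rect c [586.2  22.8] cen [582.9  24.9] size [13.  44.1] ang -0.241
handle rect c [587.9 115.6] cen [587.5 116. ] size [16.8 74.1] ang -0.247
handle rect c [645.7 195.9] cen [652.  193.7] size [80.2 38. ] ang 0.197
vial rect c [337.  166.4] cen [337.5 166.8] size [38.7 11.6] ang 1.168
vial rect c [426.6  98.2] cen [426.6  98.3] size [24.6 19.1] ang 0.574
vial rect c [515.2  96.3] cen [517.7  96.1] size [25.7 22. ] ang 0.0
bottle rect c [441.2 -61.7] cen [441.2 -61.7] size [22.9 29.9] ang -0.82
```

View pics/m2.png

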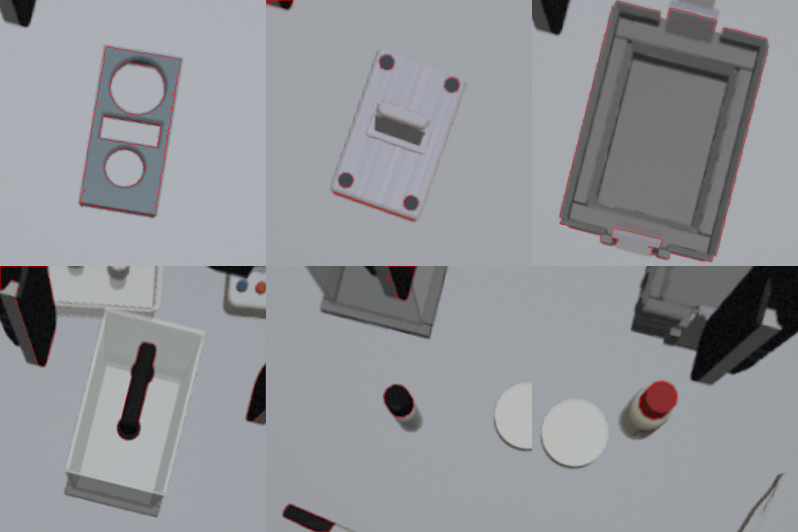

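Poses (mm, rad):
- Plate (473.4, -368.7), angle -0.334
- Rack (480.3, 368.4), angle -0.165, large hole at its +x end
- Base (595, -137), angle -0.235

Picking up the plate.

Run:
```python
from h import *
for a in (-.334,np.pi-.334): 
    for p,b in (([473.4,-368.7,120],a),([595,-137,120],a+.1),):
        q=bot.ik(p,ori(b)); print(round(a,2),None if q is None else np.round(q,2))
q1=bot.ik([473.4,-368.7,120],ori(-.334)); q2=bot.ik([473.4,-368.7,120],ori(np.pi-.334))
q=bot.get_qpos(); f=lambda k:9 if k is None else np.abs(k-q).max()
a=-.334 if f(q1)<=f(q2) else np.pi-.334
print('a',a)
bot.move_to([473.4,-368.7,120],ori(a)); bot.grip(50)
bot.servo_line([473.4,-368.7,27],feed=80)
bot.grip(0,60); bot.pause(.2)
print(bot.get_width(),bot.get_gripper_force(),bot.get_tool_pos())
bot.servo_line([473.4,-368.7,130],feed=80); bot.pause(.3)
print(bot.get_width(),bot.get_ft_force(),bot.get_tool_pos(),bot.get_time_s()); snap('pl1')
```

```text
-0.33 [ 0.54  0.8   0.08  1.75 -0.1   0.59  0.34]
-0.33 [ 0.1   0.82  0.09  1.71 -0.12  0.62  0.02]
2.81 [ 1.18  1.12 -1.26  1.71  1.14  1.23  2.42]
2.81 [ 0.53  0.9  -0.71  1.69  0.76  0.85  2.39]
a 2.807592653589793
9.02191498444671 60.26759058237076 [ 473.63944626 -368.86289217   27.40798768]
8.854457804148272 [-0.16595464  0.96030111 -2.28909402] [ 473.34619533 -368.63399843  129.79838557] 11.5167
```

View pics/pl1.png

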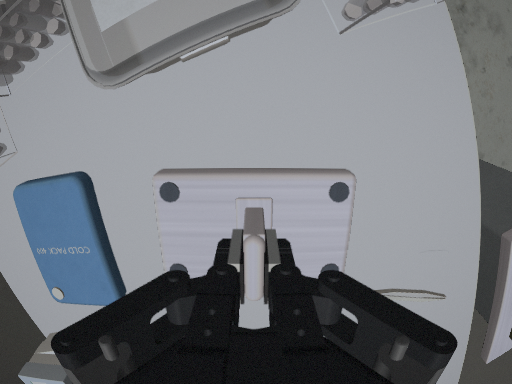

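Plate held level and square in the fingers (visible dots at (169,191) and (339,191)). Placing it in the base.

Run:
```python
from h import *
i=info('pl1'); P=cast('wrist',[(169.5,191),(339.5,191)],120.5,i)
d=P[1]-P[0]; print('dots',P.round(1),'len',np.linalg.norm(d).round(1),'ang',np.arctan2(d[1],d[0]),'expected mid offset from centre along y; mid-TCP',(P.mean(0)-[473.3,-368.6]).round(1))
B=np.array([595,-137.]); a=np.pi-.235
bot.move_to([*B,130],ori(a)); bot.pause(.2)
bot.servo_line([*B,50],feed=80); f0=bot.get_ft_force()
for z in np.arange(47,32.5,-2):
    bot.servo_line([*B,z],feed=30); f=bot.get_ft_force()-f0
    print(z,f.round(1))
    if f[2]>6: break
p=bot.get_tool_pos(); print(p)
bot.grip(35); bot.pause(.3)
bot.servo_line([*B,150],feed=120)
bot.move_to([550,-137,200],ori(1.31)); bot.pause(.2); snap('base2'); print(bot.get_time_s())
```

```text
dots [[ 508.5 -408.9]
 [ 419.8 -378.1]] len 93.8 ang 2.807350581780667 expected mid offset from centre along y; mid-TCP [ -9.2 -24.9]
47.0 [-0.4 -0.4  1.3]
45.0 [-0.   0.2  0. ]
43.0 [-0.   0.7  0.3]
41.0 [-1.   0.5  0.5]
39.0 [ 0.1 -0.1  1. ]
37.0 [-0.8 -0.3  0.9]
35.0 [-0.2  0.   1.1]
33.0 [-0.  -1.1  4.2]
[ 595.4059504  -136.85540469   33.43179066]
19.3
```

View pics/base2.png

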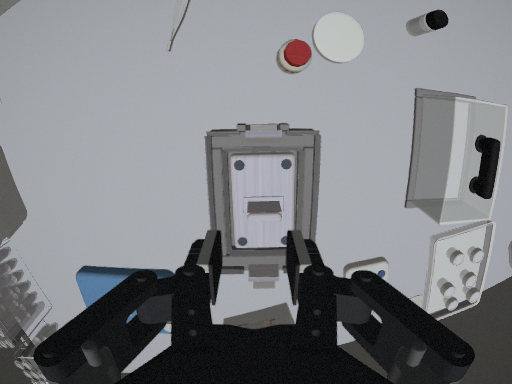

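Plate lies in the recess, dots at about (239,165),(286,164),(243,241),(286,240). I'll measure it, then fetch the rack.

Run:
```python
from det import *
c=(595,-137);H=100;s=3
r=rect('base2',c,24,H,s); h=cv2.cvtColor(r,cv2.COLOR_BGR2GRAY)
D=[]
for b in blobs(h<110,40*9,120*9):
    p=back(c,H,s,cen(b))[0]; w=cv2.minAreaRect(b)[1]
    if max(w)<13*s and min(w)>7*s and np.hypot(*(p-c))<65: D.append(p)
D=np.array(D); print(D.round(1)); 
if len(D)==4:
    D=D[np.argsort(D[:,0])]; C=D.mean(0); e=D[2:].mean(0)-D[:2].mean(0); ang=np.arctan2(e[1],e[0])
    print(C,ang); np.save('plate.npy',[*C,ang])
R=np.array([480.3,368.4]); a=np.pi/2-.165
bot.move_to([*R,140],ori(a)); bot.grip(85); bot.servo_line([*R,8],feed=100)
bot.grip(50,50); bot.pause(.2); print(bot.get_width(),bot.get_gripper_force(),bot.get_tool_pos())
bot.servo_line([*R,140],feed=100); bot.pause(.2); snap('rk1'); print(bot.get_width(),bot.get_ft_force(),bot.get_tool_pos(),bot.get_time_s())
```

```text
[[ 543.5 -151.1]
 [ 555.6 -100.7]
 [ 634.9 -173. ]]
59.32030125820002 54.28301855921745 [480.58650793 368.68983022   8.74500204]
58.819300569419795 [-0.53104516  0.3168912  -0.35356168] [480.17586925 368.29948535 139.65812713] 25.45
```

View pics/rk1.png

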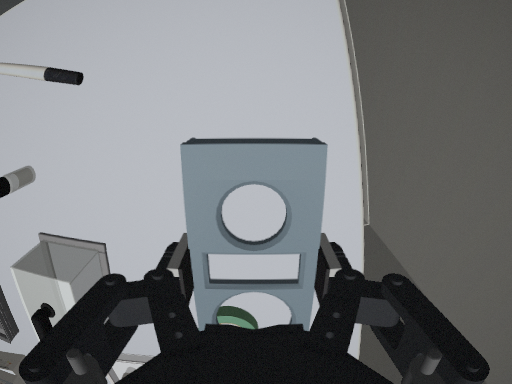

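Rack held square. The dots put the plate at (595.25, -136.85), angle -0.235. Lowering the rack over the fin.

Run:
```python
from h import *
np.save('plate.npy',[595.25,-136.85,-.2354])
B=np.array([595.25,-136.85]); a=np.pi/2-.2354
bot.move_to([*B,150],ori(a)); bot.pause(.2); f0=bot.get_ft_force()
bot.servo_line([*B,80],feed=100)
for z in [74,70,66,62,58,54,50,46,42,38,35,33,32]:
    bot.servo_line([*B,z],feed=40); f=bot.get_ft_force()-f0
    print(z,f.round(1),bot.get_tool_pos()[2].round(1))
    if f[2]>6: break
```

```text
74 [1.  0.3 0.2] 74.0
70 [ 0.1 -0.5 -0.1] 69.7
66 [0.1 0.7 0.4] 65.7
62 [-0.6  0.4  0.2] 61.7
58 [0.9 0.9 0.5] 57.7
54 [0.4 0.9 0.9] 53.7
50 [0.4 0.6 0.5] 49.7
46 [1.4 0.7 0.8] 45.7
42 [-0.7  0.7  0.2] 41.7
38 [-0.4  0.   1. ] 37.7
35 [ 0.8 -1.2  0.8] 34.8
33 [0.4 0.8 0. ] 32.9
32 [-1.2  1.2  6.5] 32.7
```

Run:
```python
from h import *
B=np.array([595.25,-136.85])
bot.grip(76); bot.pause(.3); bot.servo_line([*B,150],feed=100)
bot.move_to([545,-137,210],ori(1.335)); bot.pause(.2); snap('rs')
bot.move_to([420,-62,160],ori(1.335)); bot.pause(.2); snap('bo')
bot.move_to([412,98,160],ori(1.335)); bot.pause(.2); snap('vi')
print(bot.get_time_s())
I=[cv2.imread(f'pics/{t}.png') for t in('rs','bo','vi')]
cv2.imwrite('pics/m3.png',np.hstack([I[0][90:290,170:370],I[1][90:290,150:350],I[2][90:290,150:350]]))
cv2.imwrite('pics/m3.png',cv2.resize(cv2.imread('pics/m3.png'),(798,266)))
```

```text
36.1333
```

View pics/m3.png

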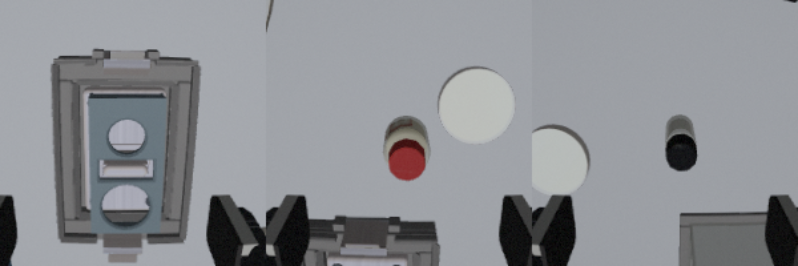

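Rack sits over the fin in the base; the caps of bottle and vial show at about (407,160) and (682,153) in the mosaic. Computing the cap-top centres and the holes.

Run:
```python
from det import *
H=60;s=5
def cap(tag,c,z,f):
    i=info(tag); h=cv2.cvtColor(rect(tag,c,z,H,s),cv2.COLOR_BGR2HSV).astype(int)
    bl=[b for b in blobs(f(h),100*25,1500*25)]; b=min(bl,key=lambda b:np.hypot(*(back(c,H,s,cen(b))[0]-c)))
    p=back(c,H,s,b[:,0,:]); u=p.mean(0)-np.array(i['origin'])[:2]; D=np.linalg.norm(u); u/=D; n=np.array([-u[1],u[0]])
    w=np.ptp(p@n); ctr=u*((p@u).max()-w/2)+n*((p@n).max()+(p@n).min())/2
    print(tag,'top centre',ctr.round(1),'diam',w.round(1),'len',np.ptp(p@u).round(1)); return ctr
cap('vi',np.array([428,98]),66,lambda h:h[...,2]<60)
cap('bo',np.array([442,-65]),62,lambda h:((h[...,0]<12)|(h[...,0]>168))&(h[...,1]>110))
# bases: bottle body extent
c=np.array([595,-137]);H=100;s=3
r=rect('rs',c,58,H,s); h=cv2.cvtColor(r,cv2.COLOR_BGR2HSV).astype(int)
m=(h[...,0]>85)&(h[...,0]<125)&(h[...,1]>40)
for b in blobs(m,300*9,9000*9):
    w=cv2.minAreaRect(b); p=back(c,H,s,w[0])[0]
    if np.hypot(*(p-c))<50: print('rack',p.round(1),(np.array(w[1])/s).round(1),w[2])
```

```text
vi top centre [428.7 100.7] diam 19.3 len 24.6
bo top centre [443.4 -64.8] diam 23.7 len 28.9
rack [ 567.9 -129.7] [30.  28.9] 12.528807640075684
rack [ 594.7 -136.2] [45.5 18.6] 13.134021759033203
rack [ 625.5 -143.4] [42.2 38. ] 14.32271957397461
rack [ 594.8 -135.4] [ 59.9 122.9] 13.753070831298828
```

```bash
cat > pp.py <<'E'
from h import *
C=np.array([595.,-136.4]); t=-.236; X=np.array([np.cos(t),np.sin(t)]); A=ori(np.pi/2+t)
def pick(p,z,F,w=60):
    bot.grip(w); bot.move_to([*p,z+90],A); bot.servo_line([*p,z],feed=80); bot.grip(5,F); bot.pause(.2)
    print('grip',bot.get_width().round(1),bot.get_gripper_force().round(1),bot.get_tool_pos().round(1)); z=bot.get_tool_pos()[2]
    bot.servo_line([*p,z+110],feed=80); bot.pause(.2); print('lift',bot.get_width().round(1),bot.get_time_s()); return z
def put(q,z,w):
    zs=z+24
    bot.move_to([*q,zs+85],A); bot.pause(.2); f0=bot.get_ft_force()
    bot.servo_line([*q,zs+40],feed=100)
    for k in [36,30,24,18,12,8,5,3,1,0,-.7]:
        bot.servo_line([*q,zs+k],feed=40); f=bot.get_ft_force()-f0
        if f[2]>3: break
    print('contact at',k,f.round(1),bot.get_tool_pos().round(1)); return k
E
python3 - <<'E'
from pp import *
z=pick([428.7,100.7],38,25); k=put(C-28*X,z,0)
if k<=1.5:
    w=bot.get_width(); bot.grip(w+14); bot.pause(.3); p=bot.get_tool_pos(); bot.servo_line([*p[:2],170],feed=100); print(bot.get_time_s())
    bot.move_to([545,-137,210],ori(1.335)); bot.pause(.2); snap('v2')
E
```

```text
Traceback (most recent call last):
  File "pp.py", line 5, in pick
    print('grip',bot.get_width().round(1),bot.get_gripper_force().round(1),bot.get_tool_pos().round(1)); z=bot.get_tool_pos()[2]
                 ^^^^^^^^^^^^^^^^^^^^^
AttributeError: 'float' object has no attribute 'round'
```

```bash
sed -i 's/bot.get_width().round(1)/round(bot.get_width(),1)/g; s/bot.get_gripper_force().round(1)/round(bot.get_gripper_force(),1)/' pp.py
python3 - <<'E'
from pp import *
p=bot.get_tool_pos(); print(round(bot.get_width(),1),bot.get_gripper_force(),p); z=p[2]
bot.servo_line([428.7,100.7,z+110],feed=80); bot.pause(.2); print('lift',bot.get_width())
k=put(C-28*X,z,0)
if k<=1.5:
    w=bot.get_width(); bot.grip(w+14); bot.pause(.3); p=bot.get_tool_pos(); bot.servo_line([*p[:2],170],feed=100); print(bot.get_time_s())
    bot.move_to([545,-137,210],ori(1.335)); bot.pause(.2); snap('v2')
E
```

```text
21.0 26.48148737847805 [428.8526112  100.7424278   38.18824683]
lift 20.84169495386894
contact at -0.7 [-2.4 -0.7  6.3] [ 568.1 -129.8   62.2]
46.9583
```

Run:
```python
from pp import *
z=pick([443.4,-64.8],34,25,65)
snap('b1'); k=put(C+34*X,z,0)
if k<=1.5:
    w=bot.get_width(); bot.grip(w+14); bot.pause(.3); p=bot.get_tool_pos(); bot.servo_line([*p[:2],175],feed=100); print(bot.get_time_s())
    bot.move_to([545,-137,210],ori(1.335)); bot.pause(.2); snap('b2')
    bot.move_to([555,115,230],ori(1.335)); bot.pause(.2); snap('lid2')
I=[cv2.imread(f'pics/{t}.png') for t in('v2','b2','lid2')]
cv2.imwrite('pics/m4.png',cv2.resize(np.hstack([I[0][90:290,170:370],I[1][90:290,170:370],I[2][90:290,160:360]]),(798,266)))
```

```text
grip 32.8 24.7 [443.6 -64.9  34.3]
lift 33.3 52.1667
contact at -0.7 [-1.  -1.5  6.2] [ 628.3 -144.4   58.4]
58.7
```

View pics/m4.png

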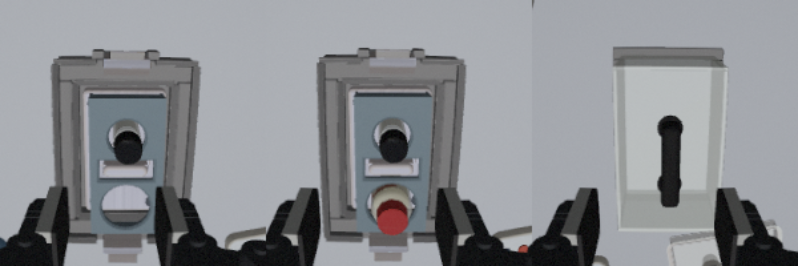

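Vial and bottle both stand in their holes. In the third panel the lid's handle spans (670,125)–(670,200). Measuring the lid from its handle, flange and hood edges.

Run:
```python
from det import *
c=np.array([588,116.]);H=100;s=3
i=info('lid2'); print('cam',np.round(i['origin'],1))
h=cv2.cvtColor(rect('lid2',c,106,H,s),cv2.COLOR_BGR2HSV).astype(int)
for b in blobs(h[...,2]<70,500*9,3000*9):
    w=cv2.minAreaRect(b); p=back(c,H,s,b[:,0,:]); q=back(c,H,s,w[0])[0]
    if np.hypot(*(q-c))<30:
        e=back(c,H,s,cv2.boxPoints(w)); d=max(e[1]-e[0],e[2]-e[1],key=np.linalg.norm); d*=np.sign(d[0])/np.linalg.norm(d); n=np.array([-d[1],d[0]])
        print('handle',q.round(1),(np.array(w[1])/s).round(1),'ang',np.arctan2(d[1],d[0]).round(3),'far-end centre',(d*((p@d).max()-33)+n*((p@n).max()+(p@n).min())/2).round(1),'near',(d*((p@d).min()+33)+n*(q@n)).round(1))
        # mid-part width and angle from central third
        k=p[np.abs((p-q)@d)<18]; L=k[(k-q)@n>0]; R=k[(k-q)@n<0]
        fl=np.polyfit((L-q)@d,(L-q)@n,1);fr=np.polyfit((R-q)@d,(R-q)@n,1); print('bar',fl.round(3),fr.round(3))
I=cv2.imread('pics/lid2.png')[100:300,180:380]; cv2.imwrite('pics/lid2c.png',cv2.resize(I,(600,600),interpolation=cv2.INTER_CUBIC))
```

```text
cam [480.3 132.3 371.8]
handle [589.2 114.8] [16.8 71.9] ang -0.243 far-end centre [592.  114.1] near [586.3 115.6]
bar [0.026 7.177] [-0.062 -6.051]
```

View pics/lid2c.png

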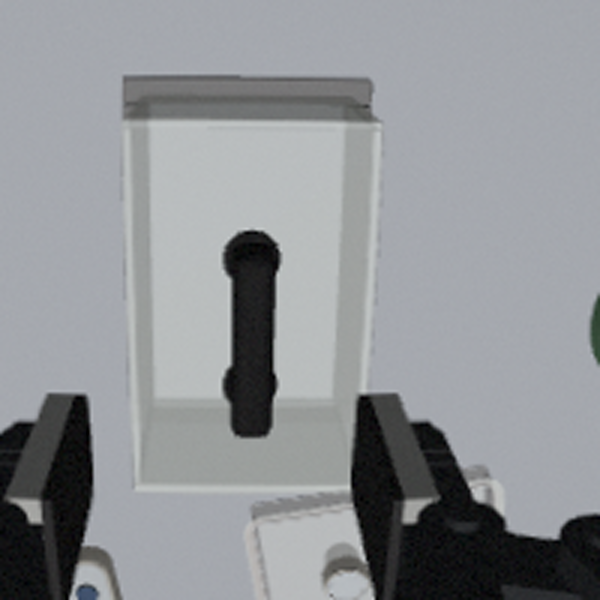

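Run:
```python
from det import *
i=info('lid2')
def pr(nm,a,b,z,L):
    P=cast('wrist',[a,b],z,i); e=P[0]-P[1]; l=np.linalg.norm(e); d=np.array([e[1],-e[0]])/l; print(nm,z,'w',l.round(1),'ang',np.arctan2(d[1],d[0]).round(3),'c',(P.mean(0)+L*d).round(1))
for z in(0,3,6): pr('flange',(221,125.7),(304.3,126.7),z,79)
for z in (78,81): pr('hood',(221.3,140.5),(306.7,140.5),z,72); P=cast('wrist',[(221.3,140.5),(225,262.7)],z,i); e=P[1]-P[0]; print(np.linalg.norm(e),np.arctan2(e[1],e[0]))
```

```text
flange 0 w 104.7 ang 2.895 c [442.7 153.4]
flange 3 w 103.9 ang 2.895 c [442.3 153.4]
flange 6 w 103.0 ang 2.895 c [442.  153.4]
hood 78 w 85.7 ang 2.907 c [455.4 148.5]
140.72434718200722 -0.2452031730669324
hood 81 w 84.8 ang 2.907 c [455.  148.5]
139.28746261833453 -0.24520317306693232
```

Lid centre estimates disagree by about 3 mm (handle 592, flange and hood about 595.5). I'll take one view from right above the lid.

Run:
```python
from h import *
c=np.array([594,114.6]); d=np.array([np.cos(-.243),np.sin(-.243)])
bot.move_to([*(c+70*d),250],ori(np.pi/2-.243)); bot.pause(.2); im,i=snap('lid3'); print(np.round(i['origin'],1),bot.get_time_s())
cv2.imwrite('pics/lid3c.png',cv2.resize(im[0:200,130:390],(780,600),interpolation=cv2.INTER_CUBIC))
```

```text
[585.8 117.6 392.3] 61.4083
```

View pics/lid3c.png

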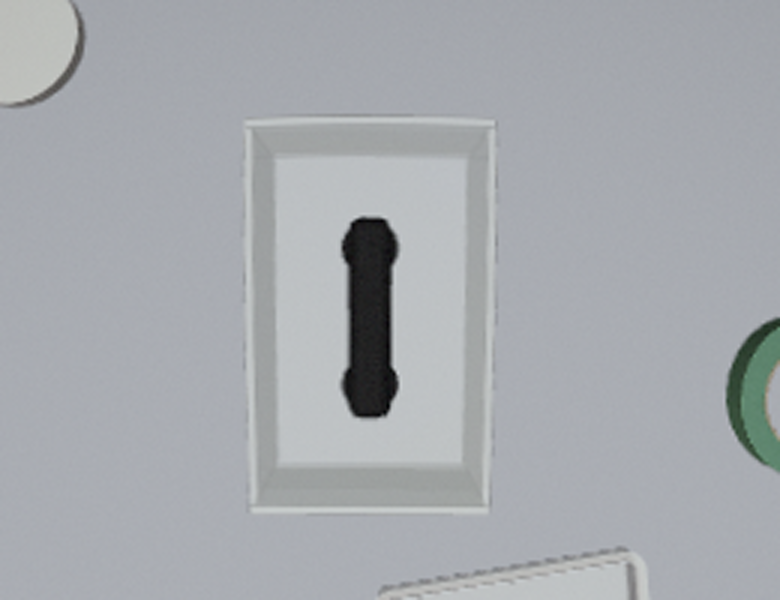

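Run:
```python
from h import *
i=info('lid3'); f=lambda L:np.array(L)/3+[130,0]
def r(nm,L,z):
    P=cast('wrist',f(L),z,i); print(nm,'c',P.mean(0).round(1),[np.linalg.norm(P[k]-P[k-1]).round(1) for k in range(len(P))],np.arctan2(*(P[0]-P[-1])[::-1]).round(3))
r('handle',[(370,417),(370,217)],106)
r('hood',[(489,511),(252,511),(246,121),(495,121)],81)
r('inner',[(463,466),(277,465),(276,157),(467,156)],0)
```

```text
handle c [594.8 114.9] [np.float64(64.5), np.float64(64.5)] -0.241
hood c [595.1 115. ] [np.float64(139.3), np.float64(85.8), np.float64(139.4), np.float64(85.4)] -0.24
inner c [595.4 114.9] [np.float64(138.3), np.float64(83.6), np.float64(137.4), np.float64(82.3)] -0.241
```

Lid is at (595.0, 115.0), angle -0.241; all features agree. Picking it up and lowering it.

Run:
```python
from h import *
L=[595.,115.]; bot.move_to([*L,200],ori(np.pi/2-.241)); bot.grip(45); bot.servo_line([*L,85],feed=80); bot.grip(0,100); bot.pause(.2)
z0=bot.get_tool_pos()[2]; print(bot.get_width(),z0,bot.get_gripper_force())
bot.servo_line([*L,225],feed=100); bot.pause(.2); print(bot.get_width(),bot.get_ft_force())
B=[595.1,-137.]; bot.move_to([*B,225],ori(np.pi/2-.236)); bot.pause(.3); f0=bot.get_ft_force()
bot.servo_line([*B,z0+60],feed=80)
for k in [54,50,47,45,43,42,41,40,39]:
    bot.servo_line([*B,z0+k],feed=30); bot.pause(.1); f=bot.get_ft_force()-f0; p=bot.get_tool_pos(); print(k,f.round(1),(p-[*B,z0]).round(1),bot.get_wrist_torque().round(2))
    if f[2]>25: break
print(bot.get_time_s(),z0)
open('z0','w').write(str(z0))
```

```text
11.902539874753186 85.22644564150366 97.89805054664612
11.69670132459037 [-0.67997729 -0.27305126 -1.00134661]
54 [-0.2  1.1  1.4] [ 0.  0. 54.] [-0.   -0.04  0.01]
50 [-0.   0.8  1.5] [ 0.   0.1 50. ] [0.02 0.   0.  ]
47 [-0.4  0.1  0.4] [-0.1 -0.  46.9] [-0.04  0.01 -0.07]
45 [1.3 0.  1.3] [ 0.4 -0.  45.2] [-0.08 -0.3  -0.01]
43 [ 1.6 -0.5  2.1] [ 0.3  0.  43.1] [-0.08 -0.43  0.01]
42 [ 1.4 -0.   2.3] [ 0.2  0.  42.1] [-0.07 -0.44 -0.02]
41 [1.6 0.2 3.1] [ 0.1  0.  41.1] [-0.1  -0.46 -0.08]
40 [1.1 0.3 4.7] [-0.   0.1 40.1] [-0.02 -0.29 -0.04]
39 [1.4 0.2 5.3] [ 0.1  0.1 39.1] [ 0.01 -0.3  -0.04]
71.7167 85.22644564150366
```

Both clips touch. A small +x push suggests the lid sits about 1 mm toward -x, so I'll nudge it and press on.

Run:
```python
from h import *
z0=float(open('z0').read()); B=np.array([595.1,-137.])+1.2*np.array([.972,-.234]); f0=np.array([-.7,-.3,-1.4])
for k in list(range(38,19,-1)):
    bot.servo_line([*B,z0+k],feed=25); bot.pause(.1); f=bot.get_ft_force()-f0; p=bot.get_tool_pos(); print(k,f.round(1),(p-[*B,z0]).round(1),bot.get_wrist_torque().round(2))
    if f[2]>35 or (p[2]-z0<25.5 and f[2]>18): break
print(bot.get_time_s(),bot.get_width())
```

```text
38 [ 1.  -0.2  7.4] [-0.1  0.1 38.1] [ 0.04 -0.04  0.01]
37 [-0.   0.6  6.8] [ 0.   0.1 37.2] [ 0.05 -0.07 -0.06]
36 [1.5 0.2 8.1] [ 0.3  0.2 36.5] [-0.   -0.05 -0.07]
35 [-0.4  0.4 11.3] [ 0.5  0.2 35.9] [-0.03 -0.05 -0.02]
34 [1.1 0.6 0.9] [-0.6 -0.1 33.3] [ 0.13 -0.14 -0.06]
33 [ 1.2  0.5 -1.8] [-0.5 -0.2 32.4] [ 0.04 -0.17 -0.12]
32 [ 0.8 -0.3 -1.2] [-0.2 -0.2 31.8] [-0.05 -0.13 -0.05]
31 [ 1.1 -0.   0.1] [-0.  -0.1 31. ] [-0.13 -0.03 -0.12]
30 [1.  0.5 0.2] [-0.   0.1 30. ] [-0.04 -0.08 -0.11]
29 [ 1.2  1.1 -2.4] [-0.2  0.1 28.7] [ 0.1  -0.14 -0.05]
28 [ 0.7  1.1 -3.2] [-0.1  0.1 27.7] [ 0.08 -0.25 -0.05]
27 [ 1.2  0.5 -9.8] [-0.9 -0.3 26.1] [ 0.02 -0.14 -0.01]
26 [  1.2  -0.5 -10.8] [-0.4 -0.2 25.6] [-0.07 -0.21  0.03]
25 [ 0.1  0.3 -5.3] [ 0.4  0.1 25.4] [ 0.02 -0.07 -0.01]
24 [ 0.8 -0.4  0.3] [ 0.5  0.3 24.6] [0.01 0.02 0.04]
23 [-1.  -0.8  6.5] [ 0.5 -0.1 23.9] [-0.03  0.33  0.02]
22 [-2.6 -0.5 14.2] [ 0.5 -0.1 23.8] [-0.14  0.77 -0.03]
21 [-5.6 -1.8 19.7] [ 0.5 -0.1 23.8] [-0.19  1.25  0.02]
78.0167 11.821320841894899
```

Snap felt at 35→34, then a pull down onto the ledge, with a hard stop at 23.8 mm. Releasing and checking.

Run:
```python
from h import *
z0=float(open('z0').read()); p=bot.get_tool_pos()
bot.servo_line([*p[:2],z0+24],feed=20); bot.grip(45); bot.pause(.3); bot.servo_line([*p[:2],240],feed=120)
d=np.array([.972,-.234]); bot.move_to([*(np.array([595,-137])+72*d),260],ori(np.pi/2-.236)); bot.pause(.3); a,i=snap('f1')
s=bot.capture('scene')[:,:,::-1]
P=cast('wrist',[(0,0)],0,i); print(bot.get_time_s())
cv2.imwrite('pics/f.png',np.hstack([cv2.resize(a[0:200,150:350],(400,400)),cv2.resize(s[150:230,240:330],(400,400),interpolation=cv2.INTER_CUBIC)]))
```

```text
81.0667
```

View pics/f.png

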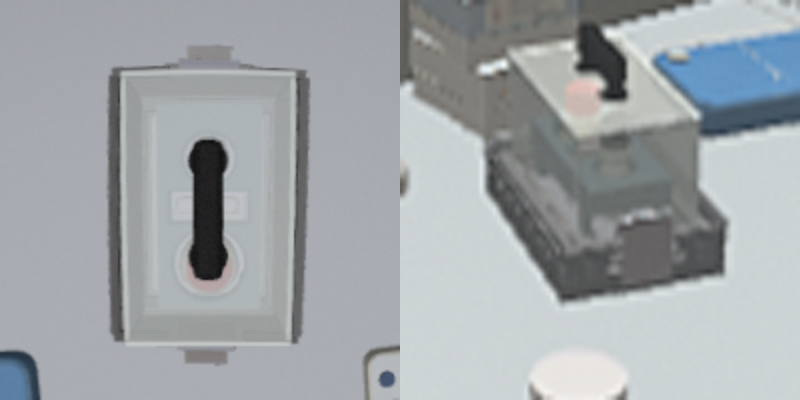

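The lid is level and centred, with both clips upright at its ends and the red bottle cap visible upright inside. Handing in.

```bash
python3 -c "
from station import bot
print(bot.close_job())"
```

```text
the job is handed in; nothing more can be done
None
```

I handed the job in at about 81 s of robot time: plate, rack, vial, bottle and lid all went in, in that order. The lid snapped down to a hard stop 23.8 mm above the base's underside, and it looked level with both clips upright, but the hand-in call returned no verdict.

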